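Sift the turned ball knobs from the beads with the slotted scoop

TASK

Take the slotted scoop by its upright grip, scoop the three large wooden balls out of the plywood tray so that the three small beads drop back through the slots and stay in the tray, and tip the balls gently, from low down, into the turned wooden bowl. Then stand the scoop back on its board. Move balls and beads only with the scoop, never with the gripper, and leave the other things on the bench where they are.

Things in the scene. Friction and masses are not known exactly. Their poses are not given: they have to be found in the camera images.
- tray: Open-topped plywood tray fixed to the bench, 296 mm long (own x) by 168 mm wide (own y), 45 mm high, walls and floor 8 mm thick, so inside 280 x 152 mm with its floor 8 mm above the bench. Origin: centre of the underside. The robot-side end wall is at own -x. The balls and beads start in the robot-side half (own x from -134 to -20 mm); the far half is empty, with room to lower the scoop in behind them.
- scoop_grip (a point): Centre of the scoop's upright wooden grip; axes parallel to the scoop's: z up the grip, open front to own -x. Grip 36 mm (x) by 16 mm (y), from 35 mm below to 25 mm above this point; pinch it across own y. It stands over the scoop's middle, on a gooseneck from the rear wall (30 mm wide, its top 30 mm below this point). Scoop's flat underside 130 mm below. 0.25 kg.
- scoop_tips (a point): Middle of the scoop's open front edge, 60 mm ahead (own -x) of the grip, at underside level. Floor: four 6 mm steel rods along own x, at y = -57, -19, 19, 57 mm, so slots of 32 mm, free tips here. No front lip: balls roll out along the rods when the front dips, and stay in when it is raised about 10 degrees.
- scoop_rear (a point): Middle of the scoop's rear edge, at underside level, 66 mm behind (own +x) the grip; the gooseneck's post reaches 8 mm farther back, from 20 mm up. Scoop 137 mm wide in all, side walls 5 mm thick, rear and side walls 46 mm high; the side walls end 30 mm behind the tips. Starts standing on its board.
- bowl: Turned wooden bowl fixed to the bench, 210 mm across the rim, 60 mm high, wall about 6 mm. Origin: centre of the underside. It may be left or right of the tray.
- bowl_in (a point): Centre of the bowl's inner floor; same x, y as the bowl.
- rest_top (a point): Centre of the top face of the scoop's board, a dark wooden slab 180 x 180 x 12 mm fixed to the bench on the other side of the tray from the bowl; top face 12 mm above the bench.
- ball0: Large turned wooden ball, 48 mm across, with a dark drilled hole; about 40 g. Origin at its centre. Starts in the tray.
- ball1: Large turned wooden ball, 48 mm across, with a dark drilled hole; about 40 g. Origin at its centre. Starts in the tray.
- ball2: Large turned wooden ball, 48 mm across, with a dark drilled hole; about 40 g. Origin at its centre. Starts in the tray.
- bead0: Small turned wooden bead, 22 mm across, same wood, with a dark drilled hole; 10 g. Origin at its centre. Starts in the tray.
- bead1: Small turned wooden bead, 22 mm across, same wood, with a dark drilled hole; 10 g. Origin at its centre. Starts in the tray.
- bead2: Small turned wooden bead, 22 mm across, same wood, with a dark drilled hole; 10 g. Origin at its centre. Starts in the tray.
- mallet: Bystander: round wooden mallet standing on its head towards the far right of the bench, 84 mm across, 235 mm high. Origin: centre of the underside.
- sander: Bystander: cork sanding block, 75 x 120 x 35 mm, at the far side of the bench. Origin: centre of the underside.
- gauge: Bystander: wooden marking gauge, 220 mm long along own y, 72 mm high, at the far side of the bench. Origin: centre of the underside.
- glue: Bystander: white glue bottle, 60 mm across, 170 mm high. Origin: centre of the underside.
- square: Bystander: try square lying flat, 130 mm stock and 170 mm blade, 20 mm high. Origin: under the middle of the stock.
- chisel: Bystander: hand tool with a wooden handle, 220 mm long, lying along own x, on the robot's right. Origin: underside.
Things that resemble listed ones, but are neither listed nor needed, are in the scene too. What is shaped like the ball2 but green is not meant. There is more than one size of the part that bears scoop_grip; the job needs the smaller.

How it is judged (in metres and radians):
On the way, in this order (a step that is already met when the one before it is completed fails the run):
1. the scoop is lifted off its board (height (world z) of scoop_grip above 0.17 m), for 0.1 s.
2. at least one large ball lies in the scoop, lifted clear above the tray, with no bead in the scoop (((x of ball0 in the frame of scoop_grip between -0.065 and 0.065 m and y of ball0 in the frame of scoop_grip between -0.065 and 0.065 m and z of ball0 in the frame of scoop_grip between -0.135 and -0.075 m and height (world z) of ball0 above 0.075 m) or (x of ball1 in the frame of scoop_grip between -0.065 and 0.065 m and y of ball1 in the frame of scoop_grip between -0.065 and 0.065 m and z of ball1 in the frame of scoop_grip between -0.135 and -0.075 m and height (world z) of ball1 above 0.075 m) or (x of ball2 in the frame of scoop_grip between -0.065 and 0.065 m and y of ball2 in the frame of scoop_grip between -0.065 and 0.065 m and z of ball2 in the frame of scoop_grip between -0.135 and -0.075 m and height (world z) of ball2 above 0.075 m)) and not (x of bead0 in the frame of scoop_grip between -0.065 and 0.065 m and y of bead0 in the frame of scoop_grip between -0.065 and 0.065 m and z of bead0 in the frame of scoop_grip between -0.135 and -0.075 m) and not (x of bead1 in the frame of scoop_grip between -0.065 and 0.065 m and y of bead1 in the frame of scoop_grip between -0.065 and 0.065 m and z of bead1 in the frame of scoop_grip between -0.135 and -0.075 m) and not (x of bead2 in the frame of scoop_grip between -0.065 and 0.065 m and y of bead2 in the frame of scoop_grip between -0.065 and 0.065 m and z of bead2 in the frame of scoop_grip between -0.135 and -0.075 m)), for 0.2 s.
3. all three large balls lie in the bowl (horizontal distance between each of ball0, ball1, ball2 and bowl_in below 0.09 m and height (world z) of each of ball0, ball1, ball2 below 0.075 m), for 0.2 s.
At the end, for the whole second after the job is handed in: All three large balls lie in the bowl (centre within 90 mm of its axis and under 75 mm above the bench), all three beads lie inside the tray, and the scoop stands upright (within 0.1 rad) on its board, its grip within 60 mm of the board's centre, everything at rest and let go (all of step 3 and x of bead0 in the frame of tray between -0.142 and 0.142 m and y of bead0 in the frame of tray between -0.078 and 0.078 m and height (world z) of each of bead0, bead1, bead2 below 0.04 m and x of bead1 in the frame of tray between -0.142 and 0.142 m and y of bead1 in the frame of tray between -0.078 and 0.078 m and x of bead2 in the frame of tray between -0.142 and 0.142 m and y of bead2 in the frame of tray between -0.078 and 0.078 m and horizontal distance between scoop_grip and rest_top below 0.06 m and angle between scoop_grip's own z axis and vertical below 0.1 rad and height (world z) of scoop_grip between 0.134 and 0.15 m and linear speed of each of ball0, ball1, ball2, bead0, bead1, bead2 below 0.05 m/s and linear speed of scoop below 0.03 m/s); the robot touches nothing.
It fails at once if a ball or bead is touched by the gripper or the arm (contact force between any of the fingers, the arm and ball0 above 0.3 N or contact force between any of the fingers, the arm and ball1 above 0.3 N or contact force between any of the fingers, the arm and ball2 above 0.3 N or contact force between any of the fingers, the arm and bead0 above 0.3 N or contact force between any of the fingers, the arm and bead1 above 0.3 N or contact force between any of the fingers, the arm and bead2 above 0.3 N).
It fails at once if a large ball is dropped or thrown (faster than 1.8 m/s) (linear speed of any of ball0, ball1, ball2 above 1.8 m/s).
It fails at once if a bystander on the bench is moved more than 40 mm (distance of any of mallet, sander, gauge, glue, square, chisel from where it was at the start of the episode above 0.04 m).
It also fails if it takes over 72 s, if anything falls off the work surface, if the arm or the gripper's body presses on something with over 40 N, if the wrist force passes 120 N, or if a joint passes its speed limit or range.

ROBOT

A 7-joint arm with a two-finger parallel gripper is mounted at the origin on the work surface. World frame = base frame: x ahead of the robot, y to its left, z up, the work surface at z = 0. Lengths are in mm, angles in rad, forces in N, time in s.
With the tool pointing down it reaches from about 400 to 850 mm from the base axis. Payload 6.9 kg.
Tool frame: the origin (TCP) lies at the very end of the fingers, on their centre line; the grasp point (between the pads) lies 19 mm behind it (arm.grip_point_offset is the distance from the TCP to the grasp point, in mm); x points along the fingers, y is the direction in which the jaws open and shut, and the axes are right-handed (so a half turn about x gives the same grasp; the last joint's range is limited). The gripper opens to 85 mm and grips with 20 to 120 N. Pads are 22 mm wide; open, the fingers measure 114 mm over their backs; the gripper's body (76 mm by 85 mm) begins 54 mm behind the grasp point. The pads swing forward as they close: fully open they stand 13 mm farther back than shut.
Start: joints at [-1.018, 0.507, -0.238, 1.5, 0.126, 1.149, -0.155], TCP at [270.631, 563.356, 231.275] pointing down, gripper open.
Joint ranges: [-3.08, 3.08], [-0.24, 2.05], [-1.43, 1.35], [0, 2.5], [-1.52, 4.66], [0.17, 1.96], [-2.89, 2.89]. Speed limits (rad/s): [2.39, 2.39, 3.14, 3.14, 3.14, 3.14, 3.14].

INTERFACE

Orientations are given as a unit quaternion [w, x, y, z].
In Python, from cell import sense, snapshot, arm, nets gives the robot as it stands.
- The arm moves only by the tool step_arm, never from a script. Its argument "motion" is one flat list of numbers, 7 for each row, row after row: the turn, a rotation vector about the tool's x, y, z in degrees, then the shift along the tool's x, y, z in m, then the finger opening in m, from 0 to 0.0854. A call has 1 to 12 rows; each row shifts and turns the pose as measured when the row begins, along the tool's axes as they then stand; what a row does not reach is not made up. A row lasts 1/8 s, in which the tool goes at most 62.5 mm and 10.7 degrees, less where a joint would pass 70% of its speed; a pose out of reach is approached as far as the arm can. A call with a gripper value outside its range is refused whole. The fingers move at their own pace and stop on an object; "force" is the grip in N (left out, the last holds). Time passes only in rows, so rows that do not move let the fingers close. It gives the time, the measured TCP pose, the force and the opening at its end, in the units of the state.
- sense(): the state, without advancing time (a new reading comes with each control period).
- snapshot(name): name is "scene" or "top" or "wrist"; returns a dict with "image" (480x640x3 uint8, red, green, blue), "fx", "fy", "cx", "cy" (pixels), "dist" ([k1, k2, p1, p2, k3] as OpenCV has them; the pictures are not rectified), "R" (3x3) and "t" (3): a world point X has camera coordinates R X + t; the wrist camera has in their place "tool_from_camera" (4x4, takes a point from camera to tool coordinates, whose origin is the TCP and whose axes are the tool frame's). Camera axes: x right, y down, z forward; pixel columns grow to the right and rows downward; lengths in mm; the calibration is good to about 2 mm. A picture is of the moment at which its call begins: read the wrist's pose just before it. There is no depth.
- arm.sign_off(): hands the job in, once; it reports no verdict.
Trained networks look in a picture, given as the dict that the camera call returned (one of the last four; its "shot" number tells which), for a name from the list of things; names that differ only in an ending like _2 or _b are one class to them, and where a whole thing is asked for, a point or a joint stands for the part that bears it (a point fixed in the world has none). Each returns a list of dicts, best first, with "score" (0 to 1); they miss things now and then, are a little off and sometimes report something else, mostly with a low value. They report only what shows in the picture. A call takes as long as a camera call. They do not tell look-alikes from the thing itself.
- nets.search_frame(target, picture): "location" ([x, y, z] in mm, in the coordinates of the camera as it stood for that picture, good to about 4 mm: the middle of the surface that is visible of it).
The state is a dict: "time_s": time; "qpos": joint angles; "joint_vel": joint speeds; "joint_efforts": joint torques, N m; "ee_pos": TCP position; "ee_rot": TCP orientation; "force": force on the tool from outside, world axes, zero at the start; "wrist_torque": the same for the moment, N m; "grip_width": finger opening in mm.
Only numpy, scipy, OpenCV 4.12 (cv2) and the standard library are available. Lean on these libraries where they do the work, as an engineer would, in place of code of your own. Each camera call takes 0.05 s, during which the arm holds its last target. There are 200 camera calls.

## Working session

There is one attempt and no reset: what is moved stays moved. The work goes in short steps, Python scripts to look and compute and a tool call to move; the robot and the scene stay as the last step left them, time stands still between calls to the robot, and variables do not carry over. Pictures are saved under pics/ and viewed, about 8 in all and at most 12, crops included, and the job is handed in when it is done.

Besides the shell and the picture viewer there is one more tool, called in YAML: its name, and indented under it one key for each argument. step_arm: Moves the arm, as the interface text tells. Its arguments: {"type":"object","properties":{"motion":{"type":"array","items":{"type":"number"}},"force":{"type":"number"}},"required":["motion"]}

```bash
mkdir -p pics; ls; cat > h.py <<'E'
import numpy as np,cv2
from cell import sense,snapshot,arm,nets
from scipy.spatial.transform import Rotation as Ro
def rot(q): return Ro.from_quat([q[1],q[2],q[3],q[0]])
def K(s): return np.array([[s['fx'],0,s['cx']],[0,s['fy'],s['cy']],[0,0,1]])
def pose():
    st=sense(); return np.array(st['ee_pos']),rot(st['ee_rot']).as_matrix(),st
def ext(s,P=None):
    if 'R' in s: return np.array(s['R']),np.array(s['t'])
    p,R,_=P; T=np.array(s['tool_from_camera']); Rw=R@T[:3,:3]; tw=R@T[:3,3]+p
    return Rw.T,-Rw.T@tw
def px2w(s,uv,z,P=None):
    R,t=ext(s,P); n=cv2.undistortPoints(np.array(uv,float).reshape(-1,1,2),K(s),np.array(s['dist'],float)).reshape(-1,2)
    C=-R.T@t; d=np.c_[n,np.ones(len(n))]@R
    return C+d*((z-C[2])/d[:,2])[:,None]
def w2px(s,X,P=None):
    R,t=ext(s,P); return cv2.projectPoints(np.array(X,float).reshape(-1,1,3),cv2.Rodrigues(R)[0],t,K(s),np.array(s['dist'],float))[0].reshape(-1,2)
def find(s,n,P=None,k=6):
    R,t=ext(s,P); out=[]
    for d in nets.search_frame(n,s)[:k]:
        w=R.T@(np.array(d['location'])-t); out.append((np.round(w).astype(int).tolist(),round(d['score'],2),np.round(w2px(s,w,P)[0]).astype(int).tolist()))
    print(n,*out); return out
def save(s,name,crop=None,f=1):
    im=s['image'][:,:,::-1]
    if crop: im=im[crop[1]:crop[3],crop[0]:crop[2]]
    cv2.imwrite('pics/'+name,cv2.resize(im,None,fx=f,fy=f,interpolation=cv2.INTER_CUBIC))
E
python3 - <<'E'
from h import *
p,R,st=pose(); print(p,R.round(3).tolist(),st['ee_rot'],st['time_s'])
a=snapshot('scene');b=snapshot('top')
save(a,'s.png');save(b,'t.png')
for n in ['scoop_grip','scoop_rear','tray','bowl','rest_top','ball0','bead0','glue','mallet','chisel']:
  for s in (a,b):
    try: find(s,n)
    except Exception as e: print(n,e)
for s in (a,b): print('cam',(-np.array(s['R']).T@s['t']).round())
E
```

```text
pics
[270.45853345 562.88062913 230.43744035] [[-0.001, 0.433, 0.901], [-0.002, 0.901, -0.433], [-1.0, -0.002, 0.0]] [ 0.68932309  0.15638083  0.68959022 -0.15761996] 0.0
scoop_grip ([227, 260, 56], 0.89, [330, 154]) ([511, 325, 53], 0.59, [420, 192])
scoop_grip ([213, 284, 65], 0.8, [189, 380]) ([494, 329, 58], 0.67, [160, 256]) ([451, 64, 23], 0.55, [279, 262])
scoop_rear ([515, 322, 52], 0.87, [421, 193]) ([228, 261, 51], 0.58, [330, 156])
scoop_rear ([490, 325, 55], 0.85, [162, 258]) ([214, 281, 64], 0.61, [190, 379])
tray ([593, 19, 5], 0.67, [363, 281]) ([518, 61, 46], 0.59, [354, 244])
tray ([584, 18, 8], 0.8, [292, 206])
bowl ([505, -289, 25], 0.61, [232, 329])
bowl ([529, -302, 27], 0.83, [429, 210])
rest_top ([476, 306, 13], 0.74, [404, 200])
rest_top ([453, 315, 11], 0.78, [173, 276])
ball0 ([519, 9, 48], 0.84, [339, 254]) ([469, 9, 45], 0.83, [324, 244]) ([516, 58, 47], 0.79, [352, 243]) ([353, 29, 40], 0.73, [299, 217])
ball0 ([453, 8, 48], 0.92, [302, 257]) ([341, 38, 40], 0.69, [296, 308]) ([504, 64, 45], 0.63, [276, 238]) ([506, 18, 52], 0.56, [296, 234])
bead0 ([456, 60, 28], 0.47, [335, 235])
bead0 ([518, -31, 24], 0.41, [316, 229])
glue ([666, 423, 90], 0.66, [494, 193])
glue ([647, 429, 110], 0.95, [105, 191])
mallet ([676, -472, 109], 0.58, [194, 434])
mallet ([644, -459, 109], 0.7, [495, 144])
chisel ([327, -132, 22], 0.78, [242, 247])
chisel ([317, -125, 22], 0.91, [368, 310]) ([647, -460, 106], 0.71, [494, 144])
cam [1031. -537.  869.]
cam [ 257.   -3. 1208.]
```

View pics/s.png

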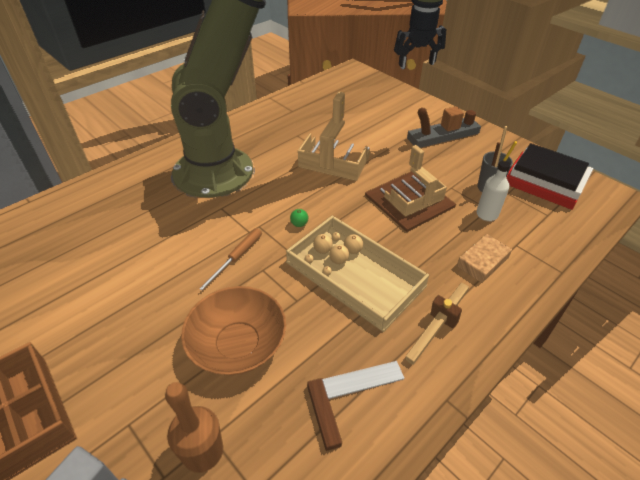

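View pics/t.png

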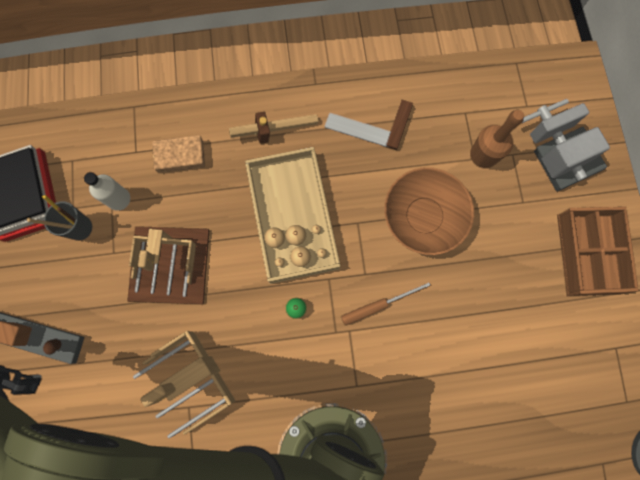

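Scene view: the scoop on the dark board is at (415,190), a larger look-alike stands on the bench at (330,155), the tray is at (355,270), the bowl at (235,330), and the green decoy ball at (299,217). In the top view these are at (170,260), (190,380), (293,210), (430,212) and (296,308). Candidates for the scoop are (170,260) and (190,380) in top. I choose the one on the board because it is the smaller. I'll check that in a close crop.

```bash
python3 - <<'E'
from h import *
b=snapshot('top'); a=snapshot('scene')
A=cv2.resize(b['image'][140:310,120:350,::-1],None,fx=3.4,fy=3.4,interpolation=cv2.INTER_CUBIC)
cv2.imwrite('pics/t2.png',A)
B=cv2.resize(a['image'][130:240,340:490,::-1],None,fx=5,fy=5,interpolation=cv2.INTER_CUBIC)
cv2.imwrite('pics/s2.png',B)
E
```

```text
(no output)
```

View pics/t2.png

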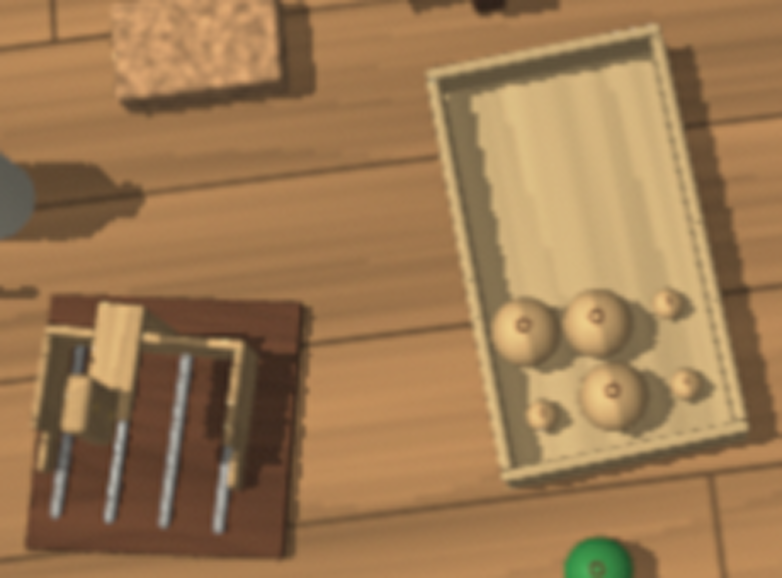

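View pics/s2.png

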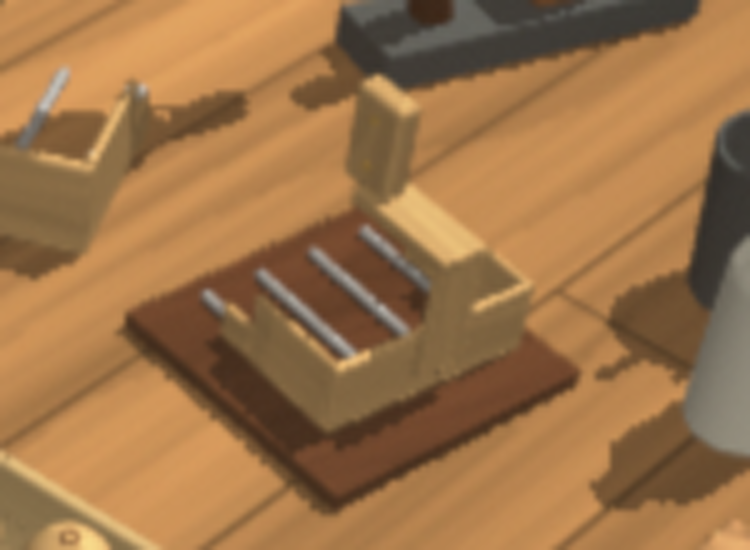

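The crops show four rods, a 46 mm box and the grip on the dark board, so this is the small scoop. In the zoomed top crop the rod tips are at (57,517), (110,522), (163,527), (218,532), and the tray rim corners are at (430,75), (655,27), (745,430), (508,480). The three balls are near (525,330), (596,322), (613,395) and the beads near (542,415), (687,383), (668,302).

```bash
python3 - <<'E'
from h import *
b=snapshot('top'); a=snapshot('scene')
f=lambda L:np.array(L,float)/3.4+[120,140]
g=lambda L:np.array(L,float)/5+[340,130]
def fit(name,M,W):
    M=np.array(M,float);W=W[:,:2];mc=M.mean(0);wc=W.mean(0);A=M-mc;B=W-wc
    th=np.arctan2((A[:,0]*B[:,1]-A[:,1]*B[:,0]).sum(),(A*B).sum());c,s=np.cos(th),np.sin(th);R=np.array([[c,-s],[s,c]])
    o=wc-R@mc;print(name,'origin',o.round(1),'yaw',np.degrees(th).round(2),'res',(W-(M@R.T+o)).round(1).tolist());return o,th
fit('tray',[[148,84],[148,-84],[-148,-84],[-148,84]],px2w(b,f([(430,75),(655,27),(745,430),(508,480)]),45))
fit('board',[[90,90],[90,-90],[-90,-90],[-90,90]],px2w(b,f([(50,296),(305,302),(285,557),(28,548)]),12))
fit('board_s',[[-90,-90],[-90,90],[90,90],[90,-90]][0:1]+[[90,-90],[90,90]],px2w(a,g([(127,320),(338,500),(578,375)]),12)) if 0 else print('bs',px2w(a,g([(127,318),(338,500),(578,375)]),12).round(1).tolist())
o,th=fit('scoop',[[-60,57],[-60,19],[-60,-19],[-60,-57]],px2w(b,f([(57,517),(110,522),(163,527),(218,532)]),15))
print('tips scene',px2w(a,g([(207,295),(262,272),(312,252),(365,231)]),15).round(1).tolist())
print('gripTop scene corners',px2w(a,g([(375,76),(419,100),(402,107),(360,85)]),167).round(1).tolist())
print('gripTop top',px2w(b,f([(66,376),(90,376),(88,430),(64,432)]),167).round(1).tolist())
print('balls',px2w(b,f([(525,330),(596,322),(613,395)]),32).round().tolist())
print('beads',px2w(b,f([(542,415),(687,383),(668,302)]),19).round().tolist())
print('bowl rim',px2w(b,[(386,207),(476,214),(432,168),(430,257)],60).round().tolist())
E
```

```text
tray origin [558.8  20.7] yaw 4.81 res [[-3.0, -3.9], [-2.0, 3.1], [2.1, 3.8], [2.9, -3.0]]
board origin [479.4 322.8] yaw -8.75 res [[-1.3, 1.2], [-1.3, -0.8], [1.3, 0.6], [1.3, -1.0]]
bs [[385.2, 248.7, 12.0], [558.7, 222.9, 12.0], [586.2, 395.9, 12.0]]
scoop origin [470.7 334.5] yaw -12.13 res [[-0.2, -0.8], [-0.0, -0.2], [0.1, 0.7], [0.1, 0.4]]
tips scene [[404.5, 293.9, 15.0], [412.2, 332.5, 15.0], [420.0, 367.6, 15.0], [428.4, 405.5, 15.0]]
gripTop scene corners [[457.5, 342.6, 167.0], [486.3, 342.6, 167.0], [484.2, 331.3, 167.0], [457.4, 330.5, 167.0]]
gripTop top [[487.6, 340.0, 167.0], [485.7, 325.2, 167.0], [452.8, 328.4, 167.0], [453.4, 343.1, 167.0]]
balls [[510.0, 67.0, 32.0], [509.0, 19.0, 32.0], [457.0, 13.0, 32.0]]
beads [[452.0, 63.0, 19.0], [461.0, -38.0, 19.0], [520.0, -32.0, 19.0]]
bowl rim [[541.0, -196.0, 60.0], [499.0, -400.0, 60.0], [621.0, -318.0, 60.0], [414.0, -277.0, 60.0]]
```

```bash
cat >> h.py <<'E'
def Rt(yaw,pitch=0):
    S=Ro.from_euler('ZY',[yaw,pitch],degrees=True).as_matrix()
    return np.c_[-S[:,2],S[:,1],S[:,0]]
def plan(way,p=None,R=None):
    "way: list of (pos,yaw,pitch,rows); prints per segment the even row in tool axes (segment = n equal rows when no turn)"
    if p is None: p,R,st=pose(); print('now',p.round(1),'t',st['time_s'],'w',st['grip_width'],'F',np.round(st['force'],1))
    for pos,yaw,pitch,n in way:
        pos=np.array(pos,float);T=Rt(yaw,pitch)
        rv=Ro.from_matrix(R.T@T).as_rotvec(degrees=True);q,Q=p,R
        for i in range(n):
            Q2=Q@Ro.from_rotvec(rv/n,degrees=True).as_matrix(); q2=p+(pos-p)*(i+1)/n
            d=Q.T@(q2-q); print((rv/n).round(1).tolist(),(d/1000).round(4).tolist()); q,Q=q2,Q2
            if np.linalg.norm(rv)<.3: print('   x',n);break
        p,R=pos,T
E
python3 -c "
from h import *
plan([((470.7,334.5,215),-12.1,0,7)])"
```

```text
now [270.6 563.3 231.3] t 1.3 w 85.45530078384425 F [-0.3  0.3 -0.6]
[-1.9, 0.0, 0.0] [0.0023, -0.0171, 0.0399]
[-1.9, 0.0, 0.0] [0.0023, -0.0184, 0.0393]
[-1.9, 0.0, 0.0] [0.0023, -0.0198, 0.0387]
[-1.9, 0.0, 0.0] [0.0023, -0.021, 0.038]
[-1.9, 0.0, 0.0] [0.0023, -0.0223, 0.0372]
[-1.9, 0.0, 0.0] [0.0023, -0.0236, 0.0365]
[-1.9, 0.0, 0.0] [0.0023, -0.0248, 0.0357]
```

step_arm:
  motion: [-1.9,0,0,0.002,-0.017,0.04,0.085,-1.9,0,0,0.002,-0.018,0.039,0.085,-1.9,0,0,0.002,-0.02,0.039,0.085,-1.9,0,0,0.002,-0.021,0.038,0.085,-1.9,0,0,0.002,-0.022,0.037,0.085,-1.9,0,0,0.002,-0.024,0.036,0.085,-1.9,0,0,0.002,-0.025,0.036,0.085,0,0,0,0,0,0,0.085]
  force: 100

```text
time_s: 2.3
ee_pos: [476.9, 328.8, 216.3]
ee_rot: [0.704, 0.073, 0.703, -0.072]
force: [-0.6, 0.4, -0.7]
grip_width: 84.8
```

```bash
python3 - <<'E'
from h import *
plan([((470.7,334.5,215),-12.1,0,1),((470.7,334.5,123),-12.1,0,4)])
P=pose();w=snapshot('wrist')
# model grip overlay
im=w
S=Ro.from_euler('Z',-12.1,degrees=True).as_matrix();o=np.array([470.7,334.5,142])
pts=o+np.array([[18,8,25],[18,-8,25],[-18,-8,25],[-18,8,25]])@S.T
tips=o+np.array([[-60,y,-127] for y in (57,19,-19,-57)])@S.T
for q in w2px(w,np.r_[pts,tips],P): cv2.circle(w['image'],tuple(int(v) for v in q.round()),3,(255,0,0),-1)
save(w,'w1.png')
E
```

```text
now [476.9 328.8 216.3] t 2.3 w 84.8058164089186 F [-0.6  0.4 -0.7]
[0.3, 0.0, -0.1] [0.0013, 0.0043, -0.0072]
[0.0, 0.0, 0.0] [0.023, 0.0, 0.0]
   x 4
```

View pics/w1.png

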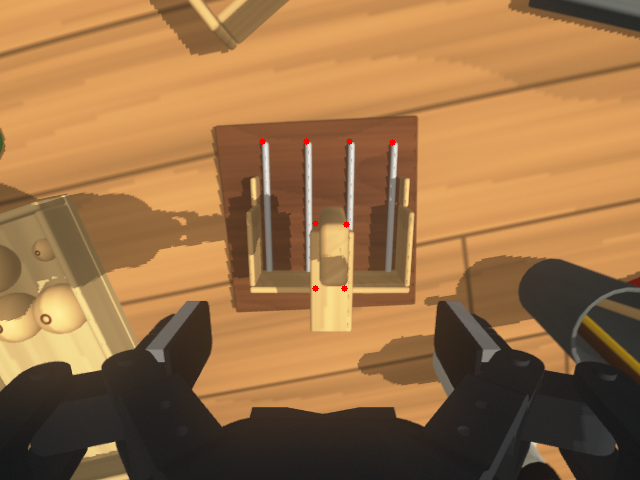

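The wrist view shows the rod tips under the red marks at row 142. The grip at (333,250) is within about 2 mm of the prediction, and the fingers clear the pot on the right, so I descend and grip.

step_arm:
  motion: [0.3,0,0,0.001,0.004,-0.006,0.085,0,0,0,0.023,0,0,0.085,0,0,0,0.023,0,0,0.085,0,0,0,0.023,0,0,0.085,0,0,0,0.023,0,0,0.085,0,0,0,0,0,0,0.085]

```text
time_s: 3.1
ee_pos: [461.5, 348.3, 122.4]
ee_rot: [0.703, 0.072, 0.705, -0.066]
force: [-0.2, -1.0, 0.4]
grip_width: 85.2
```

```bash
python3 - <<'E'
from h import *
plan([((470.7,334.5,123),-12.1,0,1)])
E
```

```text
now [461.5 348.3 122.4] t 3.1 w 85.22478034979443 F [-0.2 -1.   0.4]
[0.9, -0.2, -0.5] [-0.0007, -0.0118, 0.0117]
```

step_arm:
  motion: [0.9,-0.2,-0.5,-0.001,-0.012,0.012,0.085,0,0,0,0,0,0,0.085]

```text
time_s: 3.35
ee_pos: [471.4, 335.0, 125.2]
ee_rot: [0.704, 0.075, 0.702, -0.074]
force: [-1.1, 0.1, 0.7]
grip_width: 84.9
```

```bash
python3 - <<'E'
from h import *
plan([((470.7,334.5,123),-12.1,0,1)])
E
```

```text
now [471.4 335.  125.2] t 3.35 w 84.89669605372256 F [-1.1  0.1  0.7]
[0.0, 0.1, -0.1] [0.0022, -0.0007, -0.0006]
   x 1
```

step_arm:
  motion: [0,0,0,0.002,0,0,0.085,0,0,0,0,0,0,0,0,0,0,0,0,0,0,0,0,0,0,0,0,0,0,0,0,0,0,0,0,0,0,0,0,0,0,0]
  force: 110

```text
time_s: 4.1
ee_pos: [472.0, 335.9, 124.9]
ee_rot: [0.705, 0.076, 0.702, -0.073]
force: [-0.2, 0.5, -0.7]
grip_width: 15.1
```

```bash
python3 - <<'E'
from h import *
plan([((470.7,334.5,200),-12.1,0,3)])
E
```

```text
now [472.  335.9 124.9] t 4.1 w 15.10541871898692 F [-0.2  0.5 -0.7]
[0.0, 0.1, -0.1] [-0.025, -0.0004, -0.0002]
[0.0, 0.1, -0.1] [-0.025, -0.0005, -0.0003]
[0.0, 0.1, -0.1] [-0.025, -0.0005, -0.0003]
```

step_arm:
  motion: [0,0,0,-0.02,0,0,0,0,0,0,-0.03,0,0,0,0,0,0,-0.03,0,0,0,0,0,0,-0.02,0,0,0,0,0,0,0,0,0,0]

```text
time_s: 4.72
ee_pos: [469.4, 333.8, 224.0]
ee_rot: [0.702, 0.074, 0.704, -0.075]
force: [0.3, 0.1, -4.4]
grip_width: 15.0
```

```bash
python3 - <<'E'
from h import *
plan([((616,25,230),4.8,0,9)])
E
```

```text
now [469.4 333.8 224. ] t 4.725 w 15.007596350169234 F [ 0.3  0.1 -4.4]
[-1.9, -0.0, 0.0] [-0.0006, -0.0301, 0.0231]
[-1.9, -0.0, 0.0] [-0.0006, -0.0309, 0.0221]
[-1.9, -0.0, 0.0] [-0.0006, -0.0316, 0.0211]
[-1.9, -0.0, 0.0] [-0.0006, -0.0323, 0.02]
[-1.9, -0.0, 0.0] [-0.0006, -0.0329, 0.019]
[-1.9, -0.0, 0.0] [-0.0007, -0.0335, 0.0179]
[-1.9, -0.0, 0.0] [-0.0007, -0.0341, 0.0168]
[-1.9, -0.0, 0.0] [-0.0007, -0.0346, 0.0157]
[-1.9, -0.0, 0.0] [-0.0007, -0.0351, 0.0145]
```

step_arm:
  motion: [-1.9,0,0,-0.001,-0.03,0.023,0,-1.9,0,0,-0.001,-0.031,0.022,0,-1.9,0,0,-0.001,-0.032,0.021,0,-1.9,0,0,-0.001,-0.032,0.02,0,-1.9,0,0,-0.001,-0.033,0.019,0,-1.9,0,0,-0.001,-0.034,0.018,0,-1.9,0,0,-0.001,-0.034,0.017,0,-1.9,0,0,-0.001,-0.035,0.016,0,-1.9,0,0,-0.001,-0.035,0.015,0,0,0,0,0,0,0,0,0,0,0,0,0,0,0]

```text
time_s: 6.1
ee_pos: [615.0, 13.8, 213.0]
ee_rot: [0.695, -0.038, 0.717, 0.033]
force: [-1.4, 0.3, -3.2]
grip_width: 14.8
```

```bash
python3 - <<'E'
from h import *
plan([((616,25,230),4.8,0,1)])
P=pose();w=snapshot('wrist')
c,s=np.cos(np.radians(4.8)),np.sin(np.radians(4.8))
T=lambda L:np.array([[558.8+c*x-s*y,20.7+s*x+c*y,45] for x,y in L])
for q in w2px(w,T([(148,84),(148,-84),(-148,-84),(-148,84),(0,84),(0,-84),(-148,0),(148,0)]),P): cv2.circle(w['image'],tuple(int(v) for v in q.round()),3,(255,0,0),-1)
save(w,'w2.png')
np.savez('w2.npz',R=P[1],p=P[0])
E
```

```text
now [615.   13.8 213. ] t 6.1 w 14.774937519009406 F [-1.4  0.3 -3.2]
[1.0, -1.8, 0.3] [-0.0171, 0.011, 0.0015]
```

View pics/w2.png

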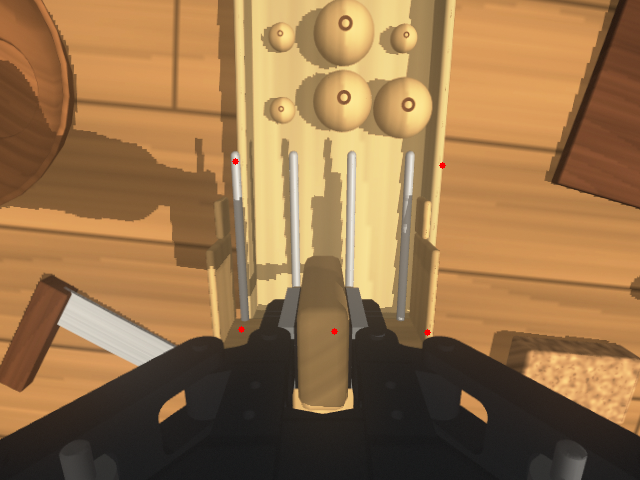

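The tray wall marks at (235,161) and (442,165) sit on the rim edges, so the tray pose is good. Balls are at (344,32), (342,101), (403,107) and beads at (282,37), (404,38), (283,110). Rod tips are at row 153. I correct the pose next.

step_arm:
  motion: [1,-1.8,0.3,-0.017,0.011,0.002,0,0,0,0,0,0,0,0]

```text
time_s: 6.4
ee_pos: [616.0, 27.8, 230.9]
ee_rot: [0.707, -0.03, 0.706, 0.03]
force: [-0.2, -0.2, -3.7]
grip_width: 14.8
```

```bash
python3 - <<'E'
from h import *
z=np.load('w2.npz');P=(z['p'],z['R'],0)
w=snapshot('wrist')
T=np.array(w['tool_from_camera'])
n=cv2.undistortPoints(np.array([(235,154),(293,153),(351,153),(410,153)],float).reshape(-1,1,2),K(w),np.array(w['dist'],float)).reshape(-1,2)
d=np.c_[n,np.ones(4)]@T[:3,:3].T; C=T[:3,3]
print('tips in tool (y,z) at x=108:',[(C+e*((108-C[0])/e[0])).round(1).tolist() for e in d])
tw=np.array([558.8,20.7]);c,s=np.cos(np.radians(4.8)),np.sin(np.radians(4.8))
for nm,uv,h in (('ball',[(344,32),(342,101),(403,107)],32),('bead',[(282,37),(404,38),(283,110)],19)):
    q=px2w(w,uv,h,P)[:,:2]-tw; print(nm,np.c_[q@[c,s],q@[-s,c]].round(1).tolist())
q=px2w(w,[(233,0),(236,100),(455,0),(449,100)],45,P)[:,:2]-tw; print('walls',np.c_[q@[c,s],q@[-s,c]].round(1).tolist())
plan([((616,25,230),4.8,0,1)])
E
```

```text
tips in tool (y,z) at x=108: [[108.0, -56.5, -58.8], [108.0, -18.8, -59.3], [108.0, 18.7, -59.3], [108.0, 57.0, -59.4]]
ball [[-101.5, 2.1], [-49.5, 1.9], [-45.8, 52.0]]
bead [[-100.8, -48.4], [-101.8, 52.2], [-43.2, -47.8]]
walls [[-119.0, -82.3], [-47.3, -82.0], [-121.8, 84.1], [-50.2, 85.4]]
now [615.5  26.7 229.9] t 6.45 w 14.742332515991608 F [-0.5  0.1 -3.4]
[0.0, -0.0, -0.0] [-0.0001, -0.0018, 0.0003]
   x 1
```

step_arm:
  motion: [0,0,0,0.014,0,0,0,0,0,0,0.014,0,0,0,0,0,0,0.014,0,0,0,0,0,0,0.01,0,0,0,0,0,0,0,0,0,0]

```text
time_s: 7.08
ee_pos: [614.1, 26.6, 172.4]
ee_rot: [0.705, -0.03, 0.708, 0.03]
force: [0.5, -0.4, -3.5]
grip_width: 14.7
```

```bash
python3 - <<'E'
from h import *
plan([((616.5,26.5,175),4.8,0,1)])
E
```

```text
now [614.1  26.6 172.4] t 7.075 w 14.72049519586448 F [ 0.5 -0.4 -3.5]
[0.1, -0.2, 0.0] [-0.0026, -0.0003, 0.0023]
   x 1
```

Good. I continue lowering to about 123.

step_arm:
  motion: [0,-0.2,0,0.012,0,0.002,0,0,0,0,0.012,0,0,0,0,0,0,0.012,0,0,0,0,0,0,0.01,0,0,0,0,0,0,0,0,0,0]

```text
time_s: 7.7
ee_pos: [616.5, 26.7, 123.2]
ee_rot: [0.707, -0.03, 0.706, 0.03]
force: [-0.2, -1.1, -4.3]
grip_width: 14.9
```

```bash
python3 - <<'E'
from h import *
plan([((615.5,26.5,122),4.8,0,1)])
E
```

```text
now [616.5  26.7 123.2] t 7.7 w 14.900770160804614 F [-0.2 -1.1 -4.3]
[0.0, 0.0, 0.0] [0.0012, -0.0001, -0.001]
   x 1
```

step_arm:
  motion: [0,0,0,0.001,0,-0.006,0,0,0,0,0,0,-0.006,0,0,0,0,0,0,-0.006,0,0,0,0,0,0,-0.006,0,0,0,0,0,0,-0.006,0,0,0,0,0,0,-0.006,0,0,0,0,0,0,-0.006,0,0,0,0,0,0,-0.006,0,0,0,0,0,0,0,0]

```text
time_s: 8.82
ee_pos: [565.7, 22.4, 123.7]
ee_rot: [0.707, -0.03, 0.706, 0.03]
force: [0.2, 0.0, -4.1]
grip_width: 14.7
```

```bash
cat >> h.py <<'E'
def own():
    p,R,st=pose(); d=p[:2]-[558.7,21.7]; c,s=np.cos(np.radians(4.8)),np.sin(np.radians(4.8))
    x,y=d@[c,s],d@[-s,c]; yaw=np.degrees(np.arctan2(R[1,2],R[0,2]))-4.8; pit=np.degrees(np.arcsin(-R[2,2]))
    print('own x %.1f y %.1f z %.1f yawerr %.1f pitch %.1f roll %.1f t %.2f F %s w %.1f'%(x,y,p[2],yaw,pit,np.degrees(np.arcsin(R[2,1])),st['time_s'],np.round(st['force'],1),st['grip_width']))
E
python3 -c "
from h import *
own()"
```

```text
own x 7.0 y 0.1 z 123.7 yawerr 0.0 pitch -0.1 roll -0.0 t 8.82 F [ 0.2  0.  -4.1] w 14.7
```

step_arm:
  motion: [0,0,0,0.001,0,-0.006,0,0,0,0,0,0,-0.006,0,0,0,0,0,0,-0.006,0,0,0,0,0,0,-0.006,0,0,0,0,0,0,-0.006,0,0,0,0,0,0,-0.006,0,0,0,0,0,0,0,0]

```text
time_s: 9.7
ee_pos: [527.3, 19.1, 122.6]
ee_rot: [0.707, -0.03, 0.705, 0.03]
force: [0.6, 0.8, -3.5]
grip_width: 14.7
```

```bash
python3 -c "
from h import *
own()
w=snapshot('wrist');b=snapshot('top')
A=cv2.resize(w['image'][0:330,150:500,::-1],None,fx=1.15,fy=1.15)
B=cv2.resize(b['image'][140:290,235:350,::-1],None,fx=3.3,fy=3.3,interpolation=cv2.INTER_CUBIC)[:A.shape[0]] if 0 else cv2.resize(b['image'][140:290,235:350,::-1],None,fx=A.shape[0]/150,fy=A.shape[0]/150,interpolation=cv2.INTER_CUBIC)[:A.shape[0]]
cv2.imwrite('pics/c1.png',np.hstack([A,B]))
"
```

```text
own x -31.5 y 0.1 z 122.6 yawerr 0.0 pitch -0.2 roll -0.0 t 9.70 F [ 0.6  0.8 -3.5] w 14.7
```

View pics/c1.png

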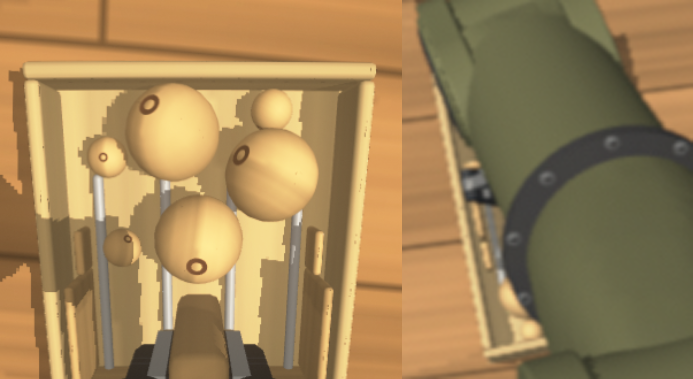

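The view shows the centre ball at (198,240) already over the rods, the other two at (172,130) and (271,175) ahead against the wall, and beads at (107,157), (122,247), (271,108). I continue.

step_arm:
  motion: [0,0,0,0,0,-0.006,0,0,0,0,0,0,-0.006,0,0,0,0,0,0,-0.006,0,0,0,0,0,0,-0.006,0,0,0,0,0,0,-0.006,0,0,0,0,0,0,0,0]

```text
time_s: 10.55
ee_pos: [508.3, 17.4, 125.1]
ee_rot: [0.717, -0.03, 0.696, 0.031]
force: [2.7, -0.7, -5.1]
grip_width: 14.7
```

```bash
python3 -c "
from h import *
own()
P=pose();w=snapshot('wrist')
A=cv2.resize(w['image'][0:330,150:500,::-1],None,fx=1.15,fy=1.15)
cv2.imwrite('pics/c2.png',A)
find(w,'ball0',P);find(w,'bead0',P)
"
```

```text
own x -50.6 y -0.1 z 125.1 yawerr 0.1 pitch -1.6 roll 0.0 t 10.55 F [ 2.7 -0.7 -5.1] w 14.7
ball0 ([456, 46, 48], 0.79, [381, 168]) ([491, 17, 52], 0.75, [324, 226]) ([448, 1, 54], 0.69, [302, 146]) ([369, 40, 22], 0.53, [381, 11])
bead0 ([456, -32, 30], 0.91, [249, 154]) ([431, 53, 26], 0.82, [391, 125]) ([512, -28, 23], 0.72, [253, 239]) ([459, 48, 53], 0.43, [385, 174])
```

View pics/c2.png

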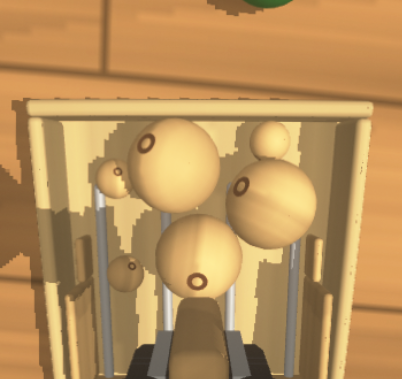

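Jam: the left ball at (174,165) sits over the second rod's tip, at own y about -11. Moving the scoop about 6 mm to -y centres both front balls in slots, so I back off, shift and advance.

step_arm:
  motion: [0,0.8,0,0,0,0.006,0,0,0.8,0,0.001,-0.003,0.004,0,0,0,0,0.001,-0.003,0,0,0,0,0,0,0,0,0]

```text
time_s: 11.2
ee_pos: [516.1, 11.7, 121.8]
ee_rot: [0.703, -0.03, 0.71, 0.03]
force: [0.5, -0.4, -2.6]
grip_width: 14.5
```

```bash
python3 -c "
from h import *
own()"
```

```text
own x -43.3 y -6.4 z 121.8 yawerr 0.1 pitch 0.6 roll 0.0 t 11.20 F [ 0.5 -0.4 -2.6] w 14.5
```

step_arm:
  motion: [0,-0.4,0,0,0,-0.004,0,0,0,0,0,0,-0.005,0,0,0,0,0,0,-0.005,0,0,0,0,0,0,-0.005,0,0,0,0,0,0,-0.005,0,0,0,0,0,0,-0.005,0]

```text
time_s: 11.95
ee_pos: [484.6, 9.2, 122.2]
ee_rot: [0.706, -0.03, 0.707, 0.03]
force: [0.6, 0.8, -2.9]
grip_width: 14.8
```

```bash
cat >> h.py <<'E'
def where():
    P=pose();w=snapshot('wrist'); c,s=np.cos(np.radians(4.8)),np.sin(np.radians(4.8)); p,R,_=P
    for n in ('ball0','bead0'):
        for l,sc,px in find(w,n,P):
            d=np.array(l[:2])-[558.7,21.7]; t=R.T@(np.array(l)-p); print('   ',n,sc,'tray x %.0f y %.0f z %d | scoop x %.0f y %.0f z %.0f'%(d@[c,s],d@[-s,c],l[2],t[2],t[1],-t[0]-17))
    return w
E
python3 -c "
from h import *
own();where()"
```

```text
own x -74.8 y -6.3 z 122.2 yawerr 0.1 pitch 0.2 roll 0.0 t 11.95 F [ 0.6  0.8 -2.9] w 14.8
ball0 ([450, 1, 54], 0.85, [313, 200]) ([466, 43, 53], 0.67, [383, 233]) ([357, 35, 39], 0.66, [388, 31]) ([489, 8, 45], 0.6, [320, 262])
    ball0 0.85 tray x -110 y -12 z 54 | scoop x -35 y -5 z -85
    ball0 0.67 tray x -91 y 29 z 53 | scoop x -15 y 35 z -86
    ball0 0.66 tray x -200 y 30 z 39 | scoop x -125 y 37 z -101
    ball0 0.6 tray x -71 y -8 z 45 | scoop x 4 y -2 z -94
bead0 ([433, 52, 25], 0.91, [397, 173]) ([514, -23, 22], 0.73, [271, 281]) ([454, -31, 29], 0.65, [262, 196])
    bead0 0.91 tray x -123 y 41 z 25 | scoop x -48 y 47 z -114
    bead0 0.73 tray x -48 y -41 z 22 | scoop x 27 y -35 z -117
    bead0 0.65 tray x -109 y -44 z 29 | scoop x -34 y -37 z -110
```

All three balls are inside the scoop and the beads are in the slots. Next I pitch the front up about the rear edge, then lift.

```bash
python3 -c "
from h import *
p,R,_=pose()
c,s=np.cos(np.radians(4.8)),np.sin(np.radians(4.8));u=np.array([c,s])
def piv(th,lift):
    t=np.radians(th);dx=66-(66*np.cos(t)-113*np.sin(t));dz=-113-(-66*np.sin(t)-113*np.cos(t));return (*(p[:2]+u*dx),p[2]+dz+lift)
plan([(piv(6,1),4.8,6,2),(piv(12,3),4.8,12,2),(np.array(piv(12,3))+[0,0,90],4.8,12,6)])"
```

```text
now [484.7   9.1 122.3] t 12.1 w 14.889548289878471 F [-0.4  1.2 -2.8]
[0.1, 2.9, -0.0] [-0.0037, -0.0, 0.0061]
[0.1, 2.9, -0.0] [-0.004, -0.0, 0.0059]
[-0.0, 3.0, -0.0] [-0.0041, -0.0, 0.006]
[-0.0, 3.0, -0.0] [-0.0044, -0.0, 0.0058]
[0.0, 0.0, 0.0] [-0.0147, 0.0, -0.0031]
   x 6
```

step_arm:
  motion: [0,2.9,0,-0.004,0,0.006,0,0,2.9,0,-0.004,0,0.006,0,0,3,0,-0.004,0,0.006,0,0,3,0,-0.004,0,0.006,0,0,0,0,0,0,0,0]

```text
time_s: 12.72
ee_pos: [511.0, 11.3, 135.7]
ee_rot: [0.627, -0.033, 0.778, 0.027]
force: [0.3, -0.1, -4.1]
grip_width: 14.8
```

```bash
python3 -c "
from h import *
own();where()"
```

```text
own x -48.4 y -6.4 z 135.7 yawerr 0.1 pitch 12.3 roll 0.0 t 12.72 F [ 0.3 -0.1 -4.1] w 14.8
ball0 ([473, 7, 75], 0.83, [320, 218]) ([497, 45, 65], 0.7, [381, 265]) ([354, 39, 36], 0.62, [385, 43])
    ball0 0.83 tray x -87 y -7 z 75 | scoop x -24 y -1 z -84
    ball0 0.7 tray x -60 y 28 z 65 | scoop x 4 y 35 z -88
    ball0 0.62 tray x -203 y 34 z 36 | scoop x -129 y 41 z -147
bead0 ([511, -24, 21], 0.8, [272, 270]) ([457, -33, 28], 0.66, [264, 191]) ([435, 49, 27], 0.58, [386, 170])
    bead0 0.8 tray x -51 y -42 z 21 | scoop x 21 y -35 z -130
    bead0 0.66 tray x -106 y -46 z 28 | scoop x -33 y -40 z -134
    bead0 0.58 tray x -121 y 38 z 27 | scoop x -48 y 44 z -139
```

step_arm:
  motion: [0,0,0,-0.01,0.002,-0.001,0,0,0,0,-0.014,0.002,-0.002,0,0,0,0,-0.015,0.002,-0.003,0,0,0,0,-0.015,0,-0.003,0,0,0,0,-0.015,0,-0.003,0,0,0,0,-0.015,0,-0.003,0,0,0,0,-0.015,0,-0.003,0,0,0,0,0,0,0,0,0,0,0,0,0,0,0]

```text
time_s: 14.0
ee_pos: [511.1, 18.8, 248.2]
ee_rot: [0.63, -0.034, 0.776, 0.027]
force: [-0.4, -0.7, -5.2]
grip_width: 14.9
```

```bash
python3 -c "
from h import *
own();w=where();save(w,'c3.png')"
```

```text
own x -47.7 y 1.1 z 248.2 yawerr 0.2 pitch 11.9 roll -0.0 t 14.00 F [-0.4 -0.7 -5.2] w 14.9
ball0 ([475, 14, 186], 0.71, [318, 220]) ([353, 41, 40], 0.62, [361, 95]) ([497, 51, 177], 0.6, [378, 262])
    ball0 0.71 tray x -84 y -1 z 186 | scoop x -23 y -2 z -85
    ball0 0.62 tray x -203 y 36 z 40 | scoop x -109 y 36 z -253
    ball0 0.6 tray x -59 y 34 z 177 | scoop x 4 y 33 z -89
bead0 ([434, 52, 25], 0.76, [363, 184]) ([459, -32, 28], 0.69, [276, 202]) ([513, -27, 27], 0.57, [276, 257]) ([499, 52, 177], 0.57, [379, 266])
    bead0 0.76 tray x -122 y 41 z 25 | scoop x -26 y 40 z -251
    bead0 0.69 tray x -104 y -45 z 28 | scoop x -10 y -46 z -244
    bead0 0.57 tray x -50 y -45 z 27 | scoop x 43 y -46 z -234
    bead0 0.57 tray x -57 y 35 z 177 | scoop x 6 y 34 z -88
```

View pics/c3.png

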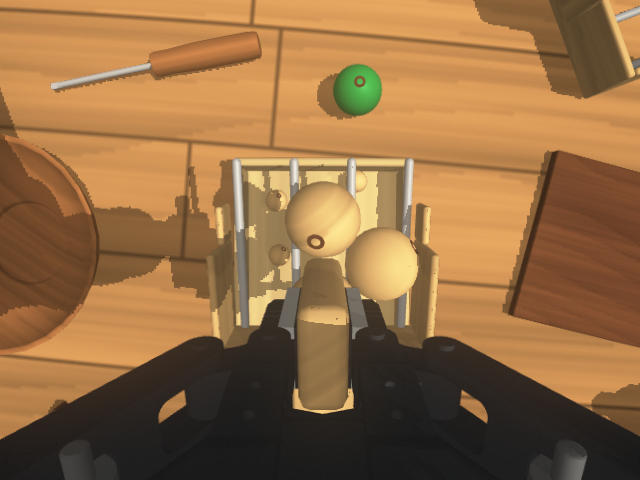

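All three balls are in the scoop (the third is hidden under the gripper, and the load rose about 1.4 N), and the beads are in the tray at (276,200), (278,254), (362,182). I carry the scoop to the bowl.

```bash
python3 -c "
from h import *
plan([((630,-288,240),4.8,12,12)])"
```

```text
now [511.   18.8 247.7] t 14.15 w 14.70108241917487 F [ 0.   1.1 -4.2]
[0.0, 0.0, 0.0] [-0.0009, -0.0263, 0.0076]
   x 12
```

step_arm:
  motion: [0,0,0,-0.001,-0.015,0.004,0,0,0,0,-0.001,-0.022,0.007,0,0,0,0,-0.001,-0.028,0.009,0,0,0,0,-0.001,-0.03,0.009,0,0,0,0,-0.001,-0.03,0.009,0,0,0,0,-0.001,-0.03,0.009,0,0,0,0,-0.001,-0.03,0.009,0,0,0,0,-0.001,-0.03,0.009,0,0,0,0,-0.001,-0.028,0.008,0,0,0,0,-0.001,-0.024,0.007,0,0,0,0,-0.001,-0.016,0.004,0,0,0,0,0,0,0,0]

```text
time_s: 15.65
ee_pos: [619.9, -290.6, 233.4]
ee_rot: [0.625, -0.03, 0.78, 0.019]
force: [0.2, 0.5, -4.3]
grip_width: 14.6
```

```bash
cat >> h.py <<'E'
def tipT(pitch,back,tz,yaw=4.8,c=(519,-298)):
    t=np.radians(pitch);u=np.array([np.cos(np.radians(yaw)),np.sin(np.radians(yaw))])
    xr=-60*np.cos(t)-113*np.sin(t); zr=60*np.sin(t)-113*np.cos(t)
    return (*(np.array(c)+u*(back-xr)),tz-zr)
E
python3 -c "
from h import *
own()
plan([((630,-288,240),4.8,12,1)])
print(tipT(10,30,110),tipT(-15,30,52),tipT(-25,30,45))
w=snapshot('top');print(find(w,'bowl'));w=snapshot('scene');find(w,'bowl');P=pose();w=snapshot('wrist');find(w,'ball0',P)
A=w['image'][:,:,::-1];cv2.imwrite('pics/d1.png',A)"
```

```text
own x 34.8 y -316.3 z 233.4 yawerr -0.9 pitch 12.6 roll -0.4 t 15.65 F [ 0.2  0.5 -4.3] w 14.6
now [ 619.9 -290.6  233.4] t 15.65 w 14.597138875407683 F [ 0.2  0.5 -4.3]
[-0.9, -0.6, 0.3] [-0.0087, 0.0019, 0.0086]
(np.float64(627.3294454986448), np.float64(-288.90332230223987), np.float64(210.86438543036368)) (np.float64(577.5030967632738), np.float64(-293.08735770660775), np.float64(176.678761076816)) (np.float64(555.4941630198656), np.float64(-294.9354995097304), np.float64(172.7698756395834))
bowl ([558, -235, 32], 0.93, [400, 201])
[([558, -235, 32], 0.93, [400, 201])]
bowl ([486, -315, 30], 0.86, [216, 330]) ([487, 316, 13], 0.34, [409, 200])
ball0 ([586, -288, 170], 0.82, [323, 224])
```

View pics/d1.png

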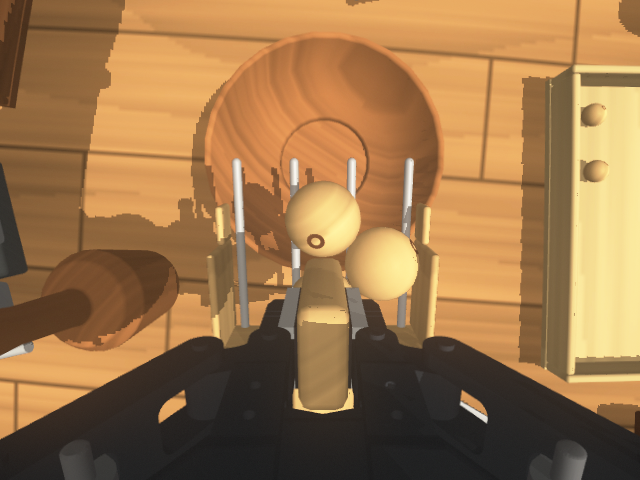

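The bowl rim spans columns 205-443, centred on the scoop (column 322). The inner floor is at (325,160), and the mallet at (110,300) is clear. I lower and tilt.

```bash
python3 -c "
from h import *
plan([(tipT(4,30,75),4.8,4,4),(tipT(-8,30,55),4.8,-8,4)])"
```

```text
now [ 620.9 -285.8  235.1] t 15.95 w 14.63129692386392 F [ 0.3 -0.9 -4.3]
[-0.1, -2.1, 0.1] [0.0129, -0.0009, 0.0016]
[-0.1, -2.1, 0.1] [0.0129, -0.0009, 0.0011]
[-0.1, -2.1, 0.1] [0.0129, -0.0009, 0.0006]
[-0.1, -2.1, 0.1] [0.0129, -0.0009, 0.0002]
[-0.0, -3.0, 0.0] [0.0025, -0.0, -0.0059]
[-0.0, -3.0, 0.0] [0.0022, 0.0, -0.006]
[-0.0, -3.0, 0.0] [0.0019, -0.0, -0.0061]
[-0.0, -3.0, 0.0] [0.0015, -0.0, -0.0062]
```

step_arm:
  motion: [0,-2.1,0,0.013,-0.001,0.002,0,0,-2.1,0,0.013,-0.001,0.001,0,0,-2.1,0,0.013,-0.001,0.001,0,0,-2.1,0,0.013,-0.001,0,0,0,0,0,0,0,0,0]

```text
time_s: 16.58
ee_pos: [617.2, -286.0, 183.8]
ee_rot: [0.683, -0.032, 0.729, 0.026]
force: [-0.8, -0.8, -4.3]
grip_width: 14.5
```

```bash
python3 -c "
from h import *
own()
plan([(tipT(-12,30,52),4.8,-12,6),(tipT(-24,30,46),4.8,-24,4)])"
```

```text
own x 32.6 y -311.5 z 183.8 yawerr -0.1 pitch 3.7 roll -0.4 t 16.57 F [-0.8 -0.8 -4.3] w 14.5
now [ 617.2 -286.   183.8] t 16.575 w 14.543261979278356 F [-0.8 -0.8 -4.3]
[-0.0, -2.6, 0.1] [0.0018, -0.0006, -0.0055]
[-0.0, -2.6, 0.1] [0.0016, -0.0006, -0.0056]
[-0.0, -2.6, 0.1] [0.0013, -0.0006, -0.0056]
[-0.0, -2.6, 0.1] [0.0011, -0.0006, -0.0057]
[-0.0, -2.6, 0.1] [0.0008, -0.0006, -0.0057]
[-0.0, -2.6, 0.1] [0.0005, -0.0006, -0.0058]
[-0.0, -3.0, -0.0] [-0.001, 0.0, -0.0065]
[-0.0, -3.0, -0.0] [-0.0014, -0.0, -0.0065]
[-0.0, -3.0, -0.0] [-0.0017, -0.0, -0.0064]
[-0.0, -3.0, -0.0] [-0.002, 0.0, -0.0063]
```

step_arm:
  motion: [0,-2.6,0,0.001,0,-0.006,0,0,-2.6,0,0.001,-0.001,-0.006,0,0,-2.6,0,0.001,0,-0.006,0,0,-2.6,0,0.001,-0.001,-0.006,0,0,-2.6,0,0.001,0,-0.006,0,0,-2.6,0,0,-0.001,-0.006,0,0,0,0,0,0,0,0,0,0,0,0,0,0,0]

```text
time_s: 17.58
ee_pos: [585.1, -287.2, 183.8]
ee_rot: [0.778, -0.032, 0.627, 0.033]
force: [0.2, -0.6, -3.7]
grip_width: 14.6
```

```bash
python3 -c "
from h import *
own()
plan([(tipT(-24,30,46),4.8,-24,4)])
P=pose();w=snapshot('wrist');find(w,'ball0',P)"
```

```text
own x 0.4 y -310.1 z 183.8 yawerr 0.5 pitch -12.2 roll -0.5 t 17.57 F [ 0.2 -0.6 -3.7] w 14.6
now [ 585.1 -287.2  183.8] t 17.575 w 14.591814944597196 F [ 0.2 -0.6 -3.7]
[0.1, -2.9, 0.1] [0.001, -0.0012, -0.0074]
[0.1, -2.9, 0.1] [0.0006, -0.0012, -0.0074]
[0.1, -2.9, 0.1] [0.0002, -0.0013, -0.0074]
[0.1, -2.9, 0.1] [-0.0001, -0.0013, -0.0074]
ball0 ([508, -264, 52], 0.81, [372, 85]) ([533, -299, 75], 0.8, [312, 127]) ([496, -303, 52], 0.77, [312, 59])
```

step_arm:
  motion: [0,-2.9,0,0,-0.001,-0.006,0,0,-2.9,0,0,-0.001,-0.006,0,0,-2.9,0,0,-0.001,-0.006,0,0,0,0,0,0,0,0,0,0,0,-0.012,0,0.006,0,0,0,0,-0.012,0,0.006,0,0,0,0,0,0,0,0]

```text
time_s: 18.55
ee_pos: [577.3, -288.9, 210.1]
ee_rot: [0.825, -0.032, 0.563, 0.038]
force: [0.2, -0.2, -3.7]
grip_width: 14.5
```

```bash
python3 -c "
from h import *
own()
P=pose();print(P[0]);w=snapshot('wrist');find(w,'ball0',P);save(w,'d2.png')"
```

```text
own x -7.4 y -311.0 z 210.1 yawerr 1.1 pitch -21.3 roll -0.6 t 18.55 F [ 0.2 -0.2 -3.7] w 14.5
[ 577.32792143 -288.87652606  210.08849804]
ball0 ([499, -308, 53], 0.94, [307, 35]) ([519, -268, 51], 0.89, [364, 75]) ([541, -312, 45], 0.71, [297, 99])
```

View pics/d2.png

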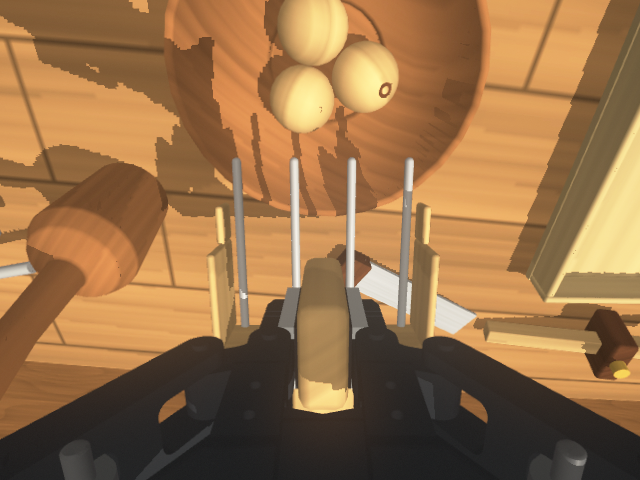

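All three balls are in the bowl at (313,30), (365,77), (302,98) and the scoop is empty. I return it to the board.

```bash
python3 -c "
from h import *
plan([((590,-285,250),4.8,0,4),((475,325,240),-9,0,14)])"
```

```text
now [ 576.3 -288.7  208.5] t 18.65 w 14.988937542310792 F [-0.4  0.4 -2.8]
[0.2, 5.3, 0.1] [-0.0084, 0.0005, 0.007]
[0.2, 5.3, 0.1] [-0.009, 0.0005, 0.0062]
[0.2, 5.3, 0.1] [-0.0095, 0.0006, 0.0054]
[0.2, 5.3, 0.1] [-0.01, 0.0006, 0.0044]
[1.0, 0.0, 0.0] [0.0007, 0.0441, -0.0045]
[1.0, 0.0, 0.0] [0.0007, 0.044, -0.0053]
[1.0, 0.0, 0.0] [0.0007, 0.0439, -0.0061]
[1.0, 0.0, 0.0] [0.0007, 0.0438, -0.0068]
[1.0, 0.0, 0.0] [0.0007, 0.0437, -0.0076]
[1.0, 0.0, 0.0] [0.0007, 0.0436, -0.0083]
[1.0, 0.0, 0.0] [0.0007, 0.0434, -0.0091]
[1.0, 0.0, 0.0] [0.0007, 0.0432, -0.0098]
[1.0, 0.0, 0.0] [0.0007, 0.0431, -0.0105]
[1.0, 0.0, 0.0] [0.0007, 0.0429, -0.0113]
[1.0, 0.0, 0.0] [0.0007, 0.0427, -0.012]
[1.0, 0.0, 0.0] [0.0007, 0.0425, -0.0128]
[1.0, 0.0, 0.0] [0.0007, 0.0422, -0.0135]
[1.0, 0.0, 0.0] [0.0007, 0.042, -0.0142]
```

step_arm:
  motion: [0,5.3,0,-0.01,0,0.007,0,0,5.3,0,-0.01,0,0.006,0,0,5.3,0,-0.01,0,0.005,0,0,5.3,0,-0.01,0,0.004,0,1,0,0,-0.001,0.025,-0.003,0,1,0,0,-0.001,0.035,-0.005,0,1,0,0,-0.001,0.043,-0.006,0,1,0,0,-0.001,0.043,-0.007,0,1,0,0,-0.001,0.043,-0.008,0,1,0,0,-0.001,0.043,-0.008,0,0,0,0,0,0.025,-0.005,0,0,0,0,0,0,0,0]

```text
time_s: 20.15
ee_pos: [534.1, -22.2, 252.2]
ee_rot: [0.701, 0.001, 0.713, -0.006]
force: [-0.5, -1.4, -2.6]
grip_width: 14.7
```

```bash
python3 -c "
from h import *
own()
plan([((475,325,230),-9,0,9)])"
```

```text
own x -28.2 y -41.7 z 252.2 yawerr -5.4 pitch 1.0 roll -0.4 t 20.15 F [-0.5 -1.4 -2.6] w 14.7
now [534.1 -22.2 252.2] t 20.15 w 14.727145803600738 F [-0.5 -1.4 -2.6]
[0.9, -0.1, 0.1] [0.0023, 0.0385, -0.0069]
[0.9, -0.1, 0.1] [0.0024, 0.0384, -0.0075]
[0.9, -0.1, 0.1] [0.0024, 0.0383, -0.0082]
[0.9, -0.1, 0.1] [0.0024, 0.0381, -0.0088]
[0.9, -0.1, 0.1] [0.0024, 0.038, -0.0094]
[0.9, -0.1, 0.1] [0.0024, 0.0378, -0.0101]
[0.9, -0.1, 0.1] [0.0024, 0.0376, -0.0107]
[0.9, -0.1, 0.1] [0.0024, 0.0375, -0.0113]
[0.9, -0.1, 0.1] [0.0025, 0.0373, -0.0119]
```

step_arm:
  motion: [0.9,0,0,0.001,0.03,-0.007,0,0.9,0,0,0.001,0.038,-0.008,0,0.9,0,0,0.001,0.038,-0.008,0,0.9,0,0,0.001,0.038,-0.009,0,0.9,0,0,0.001,0.038,-0.009,0,0.9,0,0,0.001,0.038,-0.01,0,0.9,0,0,0.001,0.038,-0.01,0,0.9,0,0,0.001,0.038,-0.011,0,0.9,0,0,0.001,0.036,-0.011,0,0,0,0,0,0,0,0]

```text
time_s: 21.4
ee_pos: [484.8, 315.0, 237.5]
ee_rot: [0.699, 0.057, 0.71, -0.065]
force: [-0.2, -0.5, -3.4]
grip_width: 14.9
```

```bash
python3 -c "
from h import *
own()
plan([((475,325,180),-9,0,4)])"
```

```text
own x -49.1 y 298.4 z 237.5 yawerr -14.7 pitch 0.8 roll -0.7 t 21.40 F [-0.2 -0.5 -3.4] w 14.9
now [484.8 315.  237.5] t 21.4 w 14.892169791811275 F [-0.2 -0.5 -3.4]
[-0.2, -0.2, 0.2] [0.0144, 0.0022, -0.0026]
[-0.2, -0.2, 0.2] [0.0144, 0.0022, -0.0027]
[-0.2, -0.2, 0.2] [0.0144, 0.0022, -0.0027]
[-0.2, -0.2, 0.2] [0.0144, 0.0021, -0.0028]
```

step_arm:
  motion: [0,-0.2,0.2,0.014,0.002,-0.003,0,0,-0.2,0.2,0.014,0.002,-0.003,0,0,-0.2,0.2,0.014,0.002,-0.003,0,0,-0.2,0.1,0.014,0,-0.002,0,0,0,0,0.014,0,0,0,0,0,0,0.014,0,0,0,0,0,0,0.01,0,0,0,0,0,0,0,0,0,0]

```text
time_s: 22.4
ee_pos: [481.8, 312.9, 137.9]
ee_rot: [0.705, 0.063, 0.703, -0.067]
force: [-0.4, 0.0, -2.8]
grip_width: 14.6
```

```bash
python3 -c "
from h import *
own()
plan([((475,325,124.9),-9,0,1)])"
```

```text
own x -52.3 y 296.6 z 137.9 yawerr -15.4 pitch -0.2 roll -0.3 t 22.40 F [-0.4  0.  -2.8] w 14.6
now [481.8 312.9 137.9] t 22.4 w 14.593595624313279 F [-0.4  0.  -2.8]
[-1.6, 0.2, 0.3] [0.013, 0.0107, -0.0089]
```

step_arm:
  motion: [-1,0.2,0.3,0,0.01,-0.006,0,0,0,0,0.004,0,0,0,0,0,0,0.004,0,0,0,0,0,0,0.003,0,0,0,0,0,0,0.002,0,0,0,0,0,0,0,0,0,0]

```text
time_s: 23.15
ee_pos: [478.4, 326.0, 126.3]
ee_rot: [0.706, 0.059, 0.704, -0.057]
force: [-1.6, 0.7, -0.3]
grip_width: 15.0
```

```bash
python3 -c "
from h import *
own()
plan([((475,325,124.9),-9,0,1)])"
```

```text
own x -54.6 y 309.9 z 126.3 yawerr -14.3 pitch -0.1 roll 0.2 t 23.15 F [-1.6  0.7 -0.3] w 15.0
now [478.4 326.  126.3] t 23.15 w 14.989089015834653 F [-1.6  0.7 -0.3]
[-0.5, 0.1, -0.2] [0.0014, -0.0015, -0.0032]
```

step_arm:
  motion: [0,0,0,0.0015,0,0,0,0,0,0,0,0,0,0,0,0,0,0,0,0,0.03,0,0,0,0,0,0,0.085,0,0,0,0,0,0,0.085,0,0,0,0,0,0,0.085]

```text
time_s: 23.9
ee_pos: [479.7, 326.4, 126.5]
ee_rot: [0.707, 0.06, 0.703, -0.057]
force: [0.6, 0.8, -1.1]
grip_width: 81.9
```

step_arm:
  motion: [0,0,0,-0.015,0,0,0.085,0,0,0,-0.025,0,0,0.085,0,0,0,-0.03,0,0,0.085,0,0,0,-0.03,0,0,0.085,0,0,0,-0.03,0,0,0.085,0,0,0,0,0,0,0.085,0,0,0,0,0,0,0.085]

```text
time_s: 24.78
ee_pos: [478.8, 326.2, 266.0]
ee_rot: [0.708, 0.061, 0.702, -0.056]
force: [-0.7, -0.7, 0.2]
grip_width: 85.0
```

```bash
python3 -c "
from h import *
own()
P=pose();a=snapshot('wrist');b=snapshot('top');find(b,'ball0');find(b,'bead0');find(b,'scoop_grip')
A=cv2.resize(a['image'][:,:,::-1],(400,300))
B=cv2.resize(b['image'][140:310,120:480,::-1],(800,378),interpolation=cv2.INTER_CUBIC)
s=snapshot('scene');C=cv2.resize(s['image'][130:400,170:530,::-1],(400,300))
cv2.imwrite('pics/e.png',cv2.resize(np.vstack([np.hstack([A,C]),B]),(700,593)))"
```

```text
own x -54.1 y 310.1 z 266.0 yawerr -14.3 pitch -0.4 roll 0.5 t 24.77 F [-0.7 -0.7  0.2] w 85.0
ball0 ([540, -305, 48], 0.83, [431, 203]) ([341, 36, 42], 0.61, [296, 307]) ([495, -307, 46], 0.6, [435, 222]) ([522, -260, 42], 0.55, [413, 214])
bead0 ([429, 44, 28], 0.56, [289, 270]) ([508, -28, 23], 0.41, [315, 233])
scoop_grip ([529, 286, 51], 0.93, [178, 239])
```

View pics/e.png

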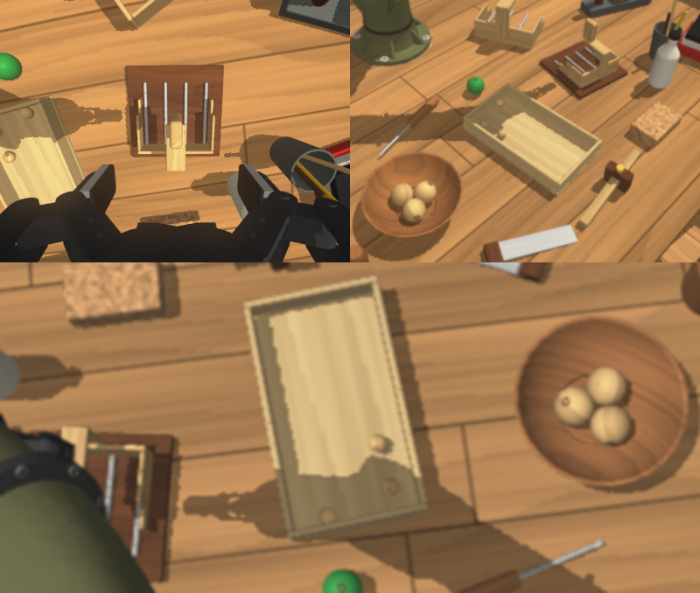

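The last view shows the three balls in the bowl (590,400), three beads in the tray at (380,443), (391,487), (328,517), and the scoop upright on its board with the gripper clear above it.

```bash
python3 -c "
from h import *
print(arm.sign_off())"
```

```text
the job is handed in; nothing more can be done
None
```

I took the smaller scoop from its board and scooped all three balls out of the tray in one pass. I tipped them into the bowl from low down, stood the scoop back on its board and handed the job in at about 25 s. No verdict was reported.

**Jam on the way:** the scoop stuck once when a rod tip caught under a ball. I backed off, moved it about 6 mm sideways and it went in.

**Last checks:**
- **Balls:** the network found all three in the bowl, each within about 40 mm of its axis.
- **Beads:** all three show in the tray in the final picture, but the network's top-view search found only two of them.
- **Scoop:** it stands upright on its board and is let go. The gripper's last position over it puts the grip about 4 mm from my estimate of the board's centre. The network's top-view fix for the scoop was off ([529, 286], with the arm hiding part of it), so I relied on the gripper position and the wrist picture.
- **Bystanders:** the ones visible in the final picture looked unmoved. I did not measure their positions.

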